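# Show a welding filter plate, label up, over the light pad

### The job

Take the welding filter plate out of its stand by its frosted end, the end with the small corner notch (seen from the label side, notch at the top, it is on the right), never touching the green window with the fingers. Hold the plate with the middle of the window over the middle of the white light pad, 10 to 25 cm up, tipped at least halfway (45 degrees) from standing to lying flat with its label face up, and let nothing touch the pad. Finish while still holding it there, steady, and leave the tape roll, pliers and paint marker where they lie.

Things in the scene. Friction and masses are not known exactly. Their poses are not given: they have to be found in the camera images.
- frosted_end (a point): centre (half-way up) of the pale grey frosted end, 42 mm long, of the filter plate: the only part to grip, across the 8 mm thickness. Top edge 30 mm above this point, plate's end 21 mm along +y, window from 21 mm along -y. A 10 x 10 mm notch is cut from its upper outer corner; a white label with a green bar is on its +x face. Axes as plate
- window_centre (a point): centre of the green window of the same plate, 60 mm from frosted_end along the plate's -y; same axes
- plate: loose glass filter plate, 120 mm long, 60 mm high, 8 mm thick, about 0.1 kg, standing on a long edge in the stand, either way round. Origin at the middle of its lower edge, 39 mm from the frosted end's centre. Axes: x = out of the label face, y = along it, from window to frosted end, z = up while it stands
- window: the green window, the other 78 mm of the plate, rigidly joined to it; origin and axes as plate. The fingers must not touch it
- stand: fixed stand, black base 52 x 136 x 8 mm with two blue rails (tops 22 mm above the table) that form a slot 10 mm wide, 128 mm long along its y; the plate's lower edge stands in it 8 mm above the table and lifts straight out; origin at the centre of its underside
- light_pad: fixed square light pad, 120 x 120 x 10 mm, grey with a white face; origin at the centre of its underside, on the table
- tape: loose roll of beige masking tape lying flat, 104 mm across, 25 mm high; origin at the centre of its underside; leave alone
- pliers: loose pliers with blue handles lying flat, 60 x 184 x 16 mm; origin at the centre of the underside; leave alone
- marker: loose white and blue paint marker lying, 14 x 137 x 16 mm, long along its y; origin at the centre of the underside; leave alone
Mind the look-alikes: they are no part of the job. There is more than one size of the plate; the job needs the middle-sized.

How it is judged:
By the outcome, as a careful person would: the job done as asked, in the order asked, and still so for the second after the job is handed in, while the arm keeps its last pose, push and grip.
It also fails if it takes over 32 s, if anything falls off the work surface, if the arm or the gripper's body presses on something with over 40 N, if the wrist force passes 120 N, or if a joint passes its speed limit or range.

### The arm

A 6-joint arm with a two-finger parallel gripper is mounted at the origin on a cart in front of the work surface, level with it; the furniture and walls round the work are solid. World frame = base frame: x ahead of the robot, y to its left, z up, the work surface at z = 0. Lengths are in mm, angles in degrees, forces in N, time in s.
With the tool pointing down it reaches from about 250 to 850 mm from the base axis. Payload 12.5 kg.
Tool frame: the origin (TCP) lies on the front face of the gripper's body, between the roots of the fingers; the fingertips stand 84 mm ahead of it and the grasp point (between the pads) lies 65 mm ahead of it; z points along the fingers, y is the line along which they close (so a half turn about z gives the same grasp; the last joint's range is limited). The gripper opens to 93 mm and grips with 3 to 60 N. Pads are 15 mm wide; open, the fingers measure 128 mm over their backs; the gripper's body (75 mm by 188 mm) begins 65 mm behind the grasp point.
Start: joints at [66.028, 20.094, 94.641, -0, 65.266, -4.847], TCP at [180.168, 519.639, 302.733] pointing down, gripper open.
Joint ranges: [-157.81, 157.81], [-45, 120.19], [0.68, 151.7], [-89.99, 269.99], [4.06, 180], [-164.3, 164.3]. Speed limits (degrees/s): [127.2, 127.2, 159.86, 180, 180, 180].

### API

Orientations are given as [roll, pitch, yaw] about the fixed x, y, z axes, in that order (R = Rz(yaw) Ry(pitch) Rx(roll)).
In Python, from cell import robot, grab_frame, camera_params gives the robot as it stands. The module is installed in compiled form; this text tells all that it offers.
- The arm moves only by the shell command python3 -m creep 'ROWS' [FORCE]. ROWS is JSON, a list of rows, each an object with "delta_rot": the turn, a rotation vector about the world's x, y, z in rad, a list of three; "linear": the shift along the world's x, y, z in m, a list of three; "gripper": the gripper command: -1 is shut, 1 is fully open, values between are in proportion. A call has 1 to 5 rows; each row shifts and turns the commanded pose from where the row before left it; what a row does not reach is not made up. A row lasts 1/12 s, in which the tool goes at most 41.7 mm and 7.16 degrees, less where a joint would pass 70% of its speed; a pose out of reach is approached as far as the arm can. A call with a gripper value outside its range is refused whole. The fingers move at their own pace and stop on an object; FORCE is the grip in N (left out, the last holds). Time passes only in rows, so rows that do not move let the fingers close. It gives the time, the measured TCP pose, the force, the opening and the grip force at its end, in the units of the state.
- robot.read_state(): the state, without advancing time (a new reading comes with each control period).
- grab_frame(name): name is "scene" or "top"; returns (picture, depth): 420x560x3 uint8, red, green, blue; 420x560 float32, mm along the optical axis (not along the pixel's ray), 0 where there is no reading.
- camera_params(name): a dict with "camera_matrix" (3x3 intrinsics, pixels), "extrinsics" (4x4, takes a point from camera to world coordinates). Camera axes: x right, y down, z forward; pixel columns grow to the right and rows downward; lengths in mm; the calibration is good to about 2 mm. A picture is of the moment at which its call begins. camera_params takes no time and is no camera call.
- robot.sign_off(): hands the job in; it is judged then, once.
The state is a dict: "time_s": time; "joints": joint angles; "joint_velocities": joint speeds; "joint_torque": joint torques, N m; "ee_pos": TCP position; "orientation": TCP orientation; "force": force on the tool from outside, world axes, zero at the start; "ft_torque": the same for the moment, N m; "grip_width": finger opening in mm; "grip_force": force on a finger pad.
Only numpy, scipy, OpenCV 4.12 (cv2) and the standard library are available. Lean on these libraries where they do the work, as an engineer would, in place of code of your own. Each camera call takes 0.05 s, during which the arm holds its last target. There are 200 camera calls.

## Working session

There is one attempt and no reset: what is moved stays moved. The work goes in short steps, Python scripts to look and compute and a shell command to move; the robot and the scene stay as the last step left them, time stands still between calls to the robot, and variables do not carry over. Pictures are saved under pics/ and viewed, at most 10 in all, crops included, and the job is handed in when it is done.

```bash
mkdir -p pics
python3 - <<'E'
from cell import robot, grab_frame, camera_params
import cv2,numpy as np
for n in ("scene","top"):
    p,d=grab_frame(n); cv2.imwrite(f"pics/{n}0.png",cv2.cvtColor(p,cv2.COLOR_RGB2BGR)); np.savez(f"{n}0.npz",p=p,d=d)
    c=camera_params(n); print(n,np.round(c["camera_matrix"],1).tolist(),np.round(c["extrinsics"],3).tolist())
print(robot.read_state())
E
```

```text
scene [[458.8, 0.0, 275.7], [0.0, 458.8, 207.8], [0.0, 0.0, 1.0]] [[0.876, -0.259, 0.407, 112.036], [-0.483, -0.478, 0.734, -849.597], [0.004, -0.839, -0.544, 699.265], [0.0, 0.0, 0.0, 1.0]]
top [[425.6, 0.0, 275.6], [0.0, 425.6, 216.0], [0.0, 0.0, 1.0]] [[-0.0, -0.987, 0.163, 392.761], [-1.0, 0.0, 0.0, -6.116], [-0.0, -0.163, -0.987, 1266.504], [0.0, 0.0, 0.0, 1.0]]
{'time_s': 0.1, 'joints': array([ 6.60263401e+01,  2.01210814e+01,  9.46734275e+01, -1.47717201e-03,
        6.52657628e+01, -4.84647284e+00]), 'joint_velocities': array([ 0.03431863, -0.07359987, -0.16577536, -0.08146567, -0.01571054,
        0.04051415]), 'joint_torque': array([-2.17625829e-04, -4.98029709e+01, -2.85701591e+01,  6.99909660e-02,
        2.39579013e-02, -2.79801696e-05]), 'ee_pos': array([180.09771998, 519.43870935, 302.25587628]), 'orientation': array([-1.79939831e+02, -3.75590752e-03,  1.60873430e+02]), 'force': array([ 0.11397794, -0.05570548, -0.37242092]), 'ft_torque': array([-0.02395601, -0.03173748,  0.05502053]), 'grip_force': 0.0, 'grip_width': 92.89078846946185}
```

View pics/scene0.png

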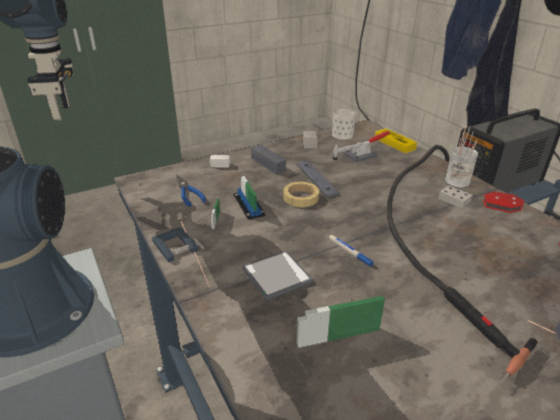

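View pics/top0.png

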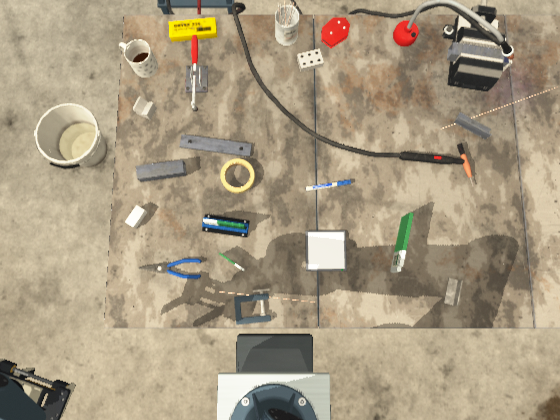

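The stand with the middle-sized plate is at about (226,225) in the top view and (249,198) in the scene view. The pad is at top (326,250). The large plate at top (402,242) and the small one at (232,260) are look-alikes. I'll enlarge both views.

Run:
```python
import cv2,numpy as np
a=cv2.imread("pics/top0.png")[195:255,185:265]; b=cv2.imread("pics/scene0.png")[165:225,215:295]
cv2.imwrite("pics/crop.png",np.vstack([cv2.resize(a,(400,300),interpolation=cv2.INTER_CUBIC),cv2.resize(b,(400,300),interpolation=cv2.INTER_CUBIC)]))
```

```text
(no output)
```

View pics/crop.png

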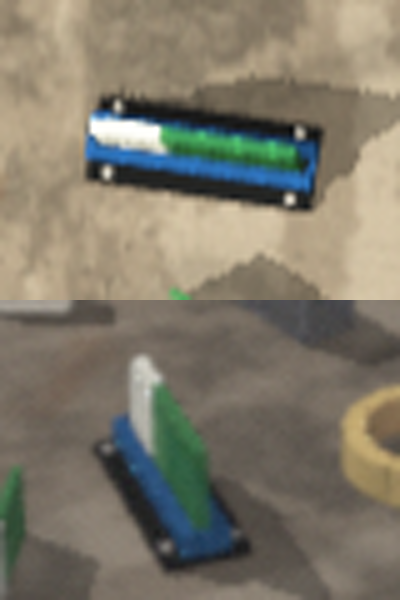

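```bash
cat > h.py <<'E'
from cell import robot, grab_frame, camera_params
import cv2,numpy as np
def ray(n,uv,z):
    c=camera_params(n);K=c["camera_matrix"];E=c["extrinsics"]
    uv=np.atleast_2d(uv).astype(float)
    d=np.c_[uv,np.ones(len(uv))]@np.linalg.inv(K).T@E[:3,:3].T
    return E[:3,3]+d*((z-E[2,3])/d[:,2])[:,None]
def cloud(n,d):
    c=camera_params(n);v,u=np.indices(d.shape)
    P=(np.dstack([u,v,np.ones_like(u)])@np.linalg.inv(c["camera_matrix"]).T)*d[...,None]
    return P@c["extrinsics"][:3,:3].T+c["extrinsics"][:3,3]
E
python3 - <<'E'
from h import *
for n,(r0,r1,c0,c1) in {"top":(205,245,195,255),"scene":(165,225,225,275)}.items():
    f=np.load(n+"0.npz");p=f["p"];d=f["d"];hsv=cv2.cvtColor(p,cv2.COLOR_RGB2HSV)
    roi=np.zeros(d.shape,bool);roi[r0:r1,c0:c1]=1
    H,S,V=cv2.split(hsv);W=cloud(n,d)
    m={"green":roi&(H>45)&(H<85)&(S>90),"white":roi&(S<45)&(V>150),"blue":roi&(H>98)&(H<125)&(S>120)}
    for k,q in m.items():
        P=W[q&(d>0)]
        print(n,k,q.sum(),"min",P.min(0).round(),"max",P.max(0).round(),"mean",P.mean(0).round(1))
        if k!="blue":
            t=P[(P[:,2]>60)&(P[:,2]<74)]
            if len(t): print("   top:",len(t),"y",t[:,1].min().round(1),t[:,1].max().round(1),"x-fit",np.polyfit(t[:,1],t[:,0],1).round(4))
    b=m["blue"]|(m["green"]|m["white"])
    if n=="top":
        q=(m["blue"]).astype(np.uint8);pts=np.argwhere(q)[:,::-1]
        X=ray(n,pts,22)[:,:2].astype(np.float32);print("rails rect",cv2.minAreaRect(X))
        t=(m["green"]|m["white"]);X=ray(n,np.argwhere(t)[:,::-1],68)[:,:2].astype(np.float32);print("plate@68 rect",cv2.minAreaRect(X))
        for k in("green","white"):
            X=ray(n,np.argwhere(m[k])[:,::-1],68);print(k,"y",X[:,1].min(),X[:,1].max(),X.mean(0))
f=np.load("top0.npz");p=f["p"];hsv=cv2.cvtColor(p,cv2.COLOR_RGB2HSV)
q=np.zeros(p.shape[:2],np.uint8);q[225:275,300:352]=((hsv[...,1]<40)&(hsv[...,2]>150))[225:275,300:352]
pts=np.argwhere(q)[:,::-1];X=ray("top",pts,10)[:,:2].astype(np.float32);print("pad",cv2.minAreaRect(X),X.mean(0),len(X))
E
```

```text
top green 134 min [560.  85.   8.] max [588. 168.  74.] mean [569.7 122.6  54.5]
   top: 79 y 86.7 161.4 x-fit [1.564000e-01 5.496817e+02]
top white 87 min [544.  85.  -1.] max [605. 216.  72.] mean [576.8 177.8  46.2]
   top: 36 y 163.6 202.0 x-fit [1.806000e-01 5.447815e+02]
top blue 241 min [550.  76.   2.] max [599. 212.  49.] mean [568.8 138.3  17.6]
rails rect ((572.7351684570312, 143.29904174804688), (135.45651245117188, 31.534931182861328), 81.76895141601562)
plate@68 rect ((566.2142944335938, 142.80120849609375), (125.3126220703125, 43.40113067626953), 82.03376770019531)
green y 80.85175951422968 160.91979497259229 [567.70579695 120.99479727  68.        ]
white y 81.07956016155656 203.75468076951788 [573.63272582 174.68342323  68.        ]
scene green 160 min [562.  81.  21.] max [576. 152.  70.] mean [567.2 107.7  48.6]
   top: 50 y 82.9 148.5 x-fit [1.259000e-01 5.541028e+02]
scene white 79 min [572. 155.  -5.] max [638. 383.  71.] mean [582.2 201.3  44.8]
   top: 25 y 154.8 190.6 x-fit [1.938000e-01 5.438269e+02]
scene blue 178 min [550.  71.   5.] max [582. 203.  26.] mean [564.1 117.   18.1]
pad ((497.986083984375, -151.50413513183594), (115.99320983886719, 109.29239654541016), 89.97502136230469) [ 498.62415 -153.50294] 1385
```

The frosted end is at about (578, 182), plate yaw about -8°. The handedness rule puts the label on the +x side. The pad centre is about (498, -152). First move is to hover over the frosted end.

```bash
python3 -m creep '[{"linear":[0.0265,-0.0224,-0.005],"delta_rot":[0,0,-0.092],"gripper":0.3},{"linear":[0.0265,-0.0224,-0.005],"delta_rot":[0,0,-0.092],"gripper":0.3},{"linear":[0.0265,-0.0224,-0.005],"delta_rot":[0,0,-0.092],"gripper":0.3},{"linear":[0.0265,-0.0224,-0.005],"delta_rot":[0,0,-0.092],"gripper":0.3},{"linear":[0.0265,-0.0224,-0.005],"delta_rot":[0,0,-0.092],"gripper":0.3}]' 20
python3 -m creep '[{"linear":[0.0265,-0.0224,-0.005],"delta_rot":[0,0,-0.092],"gripper":0.3},{"linear":[0.0265,-0.0224,-0.005],"delta_rot":[0,0,-0.092],"gripper":0.3},{"linear":[0.0265,-0.0224,-0.005],"delta_rot":[0,0,-0.092],"gripper":0.3},{"linear":[0.0265,-0.0224,-0.005],"delta_rot":[0,0,-0.092],"gripper":0.3},{"linear":[0.0265,-0.0224,-0.005],"delta_rot":[0,0,-0.092],"gripper":0.3}]'
python3 -m creep '[{"linear":[0.0265,-0.0224,-0.005],"delta_rot":[0,0,-0.092],"gripper":0.3},{"linear":[0.0265,-0.0224,-0.005],"delta_rot":[0,0,-0.092],"gripper":0.3},{"linear":[0.0265,-0.0224,-0.005],"delta_rot":[0,0,-0.092],"gripper":0.3},{"linear":[0.0265,-0.0224,-0.005],"delta_rot":[0,0,-0.092],"gripper":0.3},{"linear":[0,0,0],"delta_rot":[0,0,0],"gripper":0.3}]'
```

```text
time_s: 0.52
ee_pos: [313.5, 406.3, 277.3]
orientation: [-180.0, 0.0, 134.3]
force: [0.1, 0.3, 0.4]
grip_width: 64.5
grip_force: 0.0
time_s: 0.93
ee_pos: [446.2, 294.2, 252.3]
orientation: [-180.0, 0.0, 107.9]
force: [1.2, 1.3, -0.1]
grip_width: 60.7
grip_force: 0.0
time_s: 1.35
ee_pos: [554.3, 202.4, 231.5]
orientation: [180.0, 0.1, 86.6]
force: [1.4, 0.5, -0.6]
grip_width: 60.6
grip_force: 0.0
```

```bash
python3 -m creep '[{"linear":[0.0242,-0.0194,0],"delta_rot":[0,0,-0.084],"gripper":0.3},{"linear":[0,0,-0.02],"delta_rot":[0,0,0],"gripper":0.3},{"linear":[0,0,-0.02],"delta_rot":[0,0,0],"gripper":0.3},{"linear":[0,0,-0.02],"delta_rot":[0,0,0],"gripper":0.3},{"linear":[0,0,0],"delta_rot":[0,0,0],"gripper":0.3}]'
python3 - <<'E'
from h import *
p,d=grab_frame("scene");p2,_=grab_frame("top")
a=cv2.resize(p[120:220,200:300],(500,500),interpolation=cv2.INTER_CUBIC);b=cv2.resize(p2[190:250,190:250],(300,300),interpolation=cv2.INTER_CUBIC)
o=np.zeros((500,800,3),np.uint8);o[:,:500]=a;o[:300,500:]=b
cv2.imwrite("pics/hover.png",o[...,::-1])
E
```

```text
time_s: 1.77
ee_pos: [573.5, 186.4, 169.0]
orientation: [-179.7, 0.1, 82.3]
force: [-0.3, -1.4, -2.0]
grip_width: 60.2
grip_force: 0.0
```

View pics/hover.png

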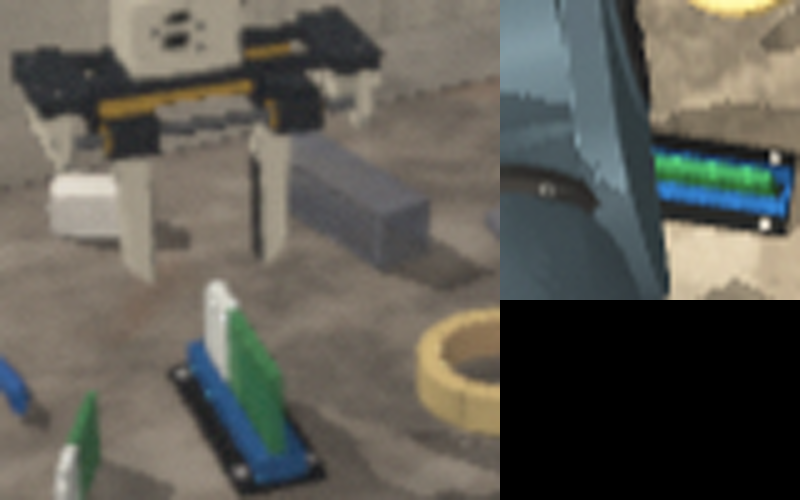

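The fingers (crop (140,270) and (270,250)) straddle the pale end at (215,290), clear of everything. I'll correct the offset and descend.

```bash
python3 -m creep '[{"linear":[0.005,-0.0034,0],"delta_rot":[0,0,-0.008],"gripper":0.3},{"linear":[0,0,-0.018],"delta_rot":[0,0,0],"gripper":0.3},{"linear":[0,0,-0.018],"delta_rot":[0,0,0],"gripper":0.3},{"linear":[0,0,-0.014],"delta_rot":[0,0,0],"gripper":0.3},{"linear":[0,0,0],"delta_rot":[0,0,0],"gripper":0.3}]'
```

```text
time_s: 2.28
ee_pos: [580.0, 183.0, 121.6]
orientation: [-179.9, 0.0, 81.8]
force: [-0.6, 0.5, -0.5]
grip_width: 60.3
grip_force: 0.0
```

```bash
python3 -m creep '[{"linear":[-0.0015,0,-0.008],"delta_rot":[0,0,0],"gripper":0.3},{"linear":[0,0,0],"delta_rot":[0,0,0],"gripper":-0.4},{"linear":[0,0,0],"delta_rot":[0,0,0],"gripper":-0.4},{"linear":[0,0,0],"delta_rot":[0,0,0],"gripper":-0.4},{"linear":[0,0,0],"delta_rot":[0,0,0],"gripper":-0.4}]'
python3 - <<'E'
from h import *
p,d=grab_frame("scene")
cv2.imwrite("pics/pre.png",cv2.resize(p[140:220,200:300],(750,600),interpolation=cv2.INTER_CUBIC)[...,::-1])
E
```

```text
time_s: 2.7
ee_pos: [579.2, 183.3, 115.6]
orientation: [179.9, -0.0, 81.8]
force: [0.1, 0.6, 0.1]
grip_width: 38.3
grip_force: 0.0
```

View pics/pre.png

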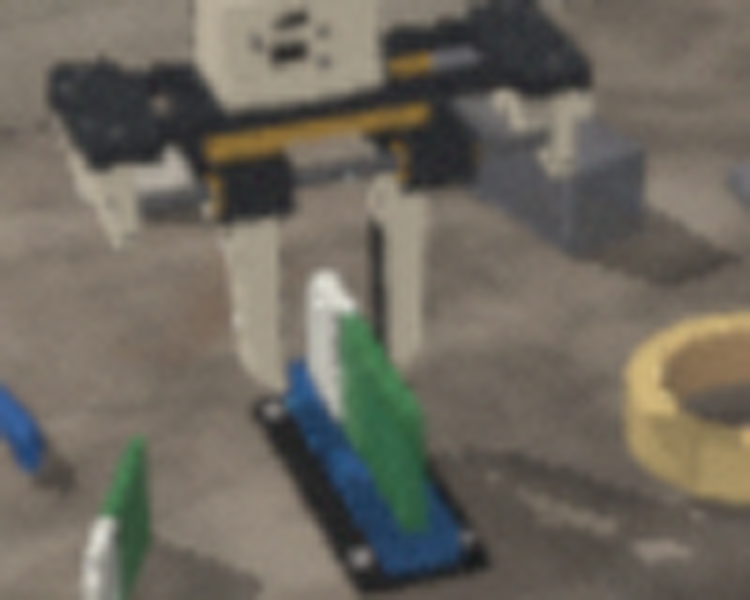

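The fingertips straddle the plate, at crop (265,385) and (400,365), but they may sit near its outer end. I'll check where they are along the plate in this one view.

Run:
```python
from h import *
c=camera_params("scene");E=np.linalg.inv(c["extrinsics"]);K=c["camera_matrix"]
def pr(*X):
    q=K@(E[:3,:3]@np.array(X)+E[:3,3]);return (q[:2]/q[2]).round(1)
y=np.array([.1426,.99]);C=np.array([572.7,143])
for nm,s,z in[("outer corner below notch",60,58),("notch inner top",50,68),("boundary top",18,68),("window end top",-60,68),("window end bottom (rail)",-60,22)]:
    for o in(0,-8):
        P=C+y*(s+o);print(nm,o,pr(P[0],P[1],z))
n=np.array([.99,-.1426])
for s in(-1,1):
    for w in(-7.5,7.5):
        P=np.array([579.2,183.3])+n*s*20+y*w;print("tip",s,w,pr(P[0],P[1],31.6))
p,d=grab_frame("scene");W=cloud("scene",d)
for nm,u,v in[("Ltip",234,186),("Ltip",233,182),("Rtip",254,184),("Rtip",254,180)]:print(nm,W[v,u].round(1))
```

```text
outer corner below notch 0 [240.7 177.4]
outer corner below notch -8 [241.5 178.7]
notch inner top 0 [241.6 176. ]
notch inner top -8 [242.5 177.3]
boundary top 0 [245.  181.2]
boundary top -8 [245.9 182.6]
window end top 0 [253.9 195. ]
window end top -8 [254.9 196.4]
window end bottom (rail) 0 [254.3 209.5]
window end bottom (rail) -8 [255.2 211.1]
tip -1 -7.5 [237.3 191.1]
tip -1 7.5 [235.8 188.5]
tip 1 -7.5 [250.7 188.6]
tip 1 7.5 [249.1 186.1]
Ltip [548.7 177.9  51.3]
Ltip [545.4 175.7  66.2]
Rtip [606.7 168.9  46.4]
Rtip [606.8 168.6  59.5]
```

Consistent to about 2 mm. I'll shift 2 mm inward, go down 3 mm and close.

```bash
python3 -m creep '[{"linear":[-0.0005,-0.002,-0.002],"delta_rot":[0,0,0],"gripper":-0.4},{"linear":[0,0,0],"delta_rot":[0,0,0],"gripper":-0.7},{"linear":[0,0,0],"delta_rot":[0,0,0],"gripper":-1},{"linear":[0,0,0],"delta_rot":[0,0,0],"gripper":-1},{"linear":[0,0,0],"delta_rot":[0,0,0],"gripper":-1}]' 25
python3 -m creep '[{"linear":[0,0,0],"delta_rot":[0,0,0],"gripper":-1},{"linear":[0,0,0],"delta_rot":[0,0,0],"gripper":-1},{"linear":[0,0,0],"delta_rot":[0,0,0],"gripper":-1}]'
```

```text
time_s: 3.22
ee_pos: [579.0, 181.2, 112.8]
orientation: [179.9, -0.0, 81.8]
force: [0.3, 0.1, -0.8]
grip_width: 8.0
grip_force: 25.0
time_s: 3.47
ee_pos: [578.9, 181.2, 112.9]
orientation: [179.9, -0.0, 81.8]
force: [5.4, -0.6, -3.3]
grip_width: 8.1
grip_force: 25.0
```

```bash
python3 -m creep '[{"linear":[0,0,0.006],"delta_rot":[0,0,0],"gripper":-1},{"linear":[0,0,0.01],"delta_rot":[0,0,0],"gripper":-1},{"linear":[0,0,0.015],"delta_rot":[0,0,0],"gripper":-1},{"linear":[0,0,0.02],"delta_rot":[0,0,0],"gripper":-1},{"linear":[0,0,0.02],"delta_rot":[0,0,0],"gripper":-1}]' 35
python3 -m creep '[{"linear":[0,0,0.02],"delta_rot":[0,0,0],"gripper":-1},{"linear":[0,0,0.02],"delta_rot":[0,0,0],"gripper":-1},{"linear":[0,0,0.02],"delta_rot":[0,0,0],"gripper":-1},{"linear":[0,0,0.01],"delta_rot":[0,0,0],"gripper":-1},{"linear":[0,0,0],"delta_rot":[0,0,0],"gripper":-1}]'
python3 - <<'E'
from h import *
p,d=grab_frame("scene")
cv2.imwrite("pics/lift.png",cv2.resize(p[100:220,180:340],(800,600),interpolation=cv2.INTER_CUBIC)[...,::-1])
E
```

```text
time_s: 3.88
ee_pos: [577.6, 181.2, 184.0]
orientation: [-179.9, 0.0, 81.8]
force: [-0.1, 0.1, -1.1]
grip_width: 7.7
grip_force: 35.0
time_s: 4.3
ee_pos: [578.7, 181.5, 255.7]
orientation: [179.9, -0.1, 81.8]
force: [0.3, -0.5, 0.1]
grip_width: 8.1
grip_force: 35.0
```

View pics/lift.png

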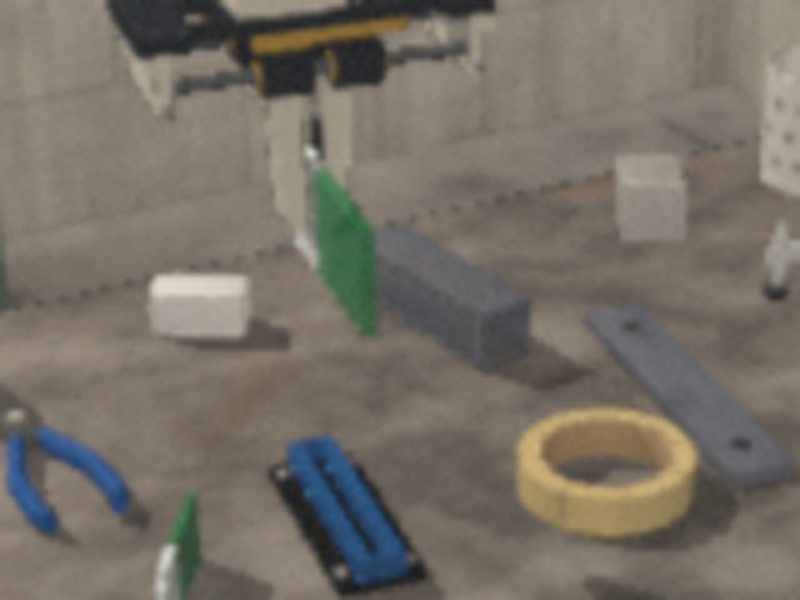

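The plate is held level, the stand is empty, and the label side faces away from this camera. A white sliver at crop (310,230) shows the fingers are off the green. Next I carry it to the pad, tipping as I go.

```bash
python3 -m creep '[{"linear":[-0.0091,-0.0177,0],"delta_rot":[-0.01,-0.0693,0],"gripper":-1},{"linear":[-0.0091,-0.0177,0],"delta_rot":[-0.01,-0.0693,0],"gripper":-1},{"linear":[-0.0091,-0.0177,0],"delta_rot":[-0.01,-0.0693,0],"gripper":-1},{"linear":[-0.0091,-0.0177,0],"delta_rot":[-0.01,-0.0693,0],"gripper":-1},{"linear":[-0.0091,-0.0177,0],"delta_rot":[-0.01,-0.0693,0],"gripper":-1}]'
python3 -m creep '[{"linear":[-0.0091,-0.0177,0],"delta_rot":[-0.01,-0.0693,0],"gripper":-1},{"linear":[-0.0091,-0.0177,0],"delta_rot":[-0.01,-0.0693,0],"gripper":-1},{"linear":[-0.0091,-0.0177,0],"delta_rot":[-0.01,-0.0693,0],"gripper":-1},{"linear":[-0.0091,-0.0177,0],"delta_rot":[-0.01,-0.0693,0],"gripper":-1},{"linear":[-0.0091,-0.0177,0],"delta_rot":[-0.01,-0.0693,0],"gripper":-1}]'
python3 -c "
from cell import robot;s=robot.read_state();print(s['joints'].round(1),s['orientation'].round(1))"
```

```text
time_s: 4.77
ee_pos: [531.6, 92.1, 252.1]
orientation: [159.9, 0.0, 81.8]
force: [0.7, -1.5, -1.7]
grip_width: 7.7
grip_force: 35.0
time_s: 5.18
ee_pos: [485.9, 4.0, 252.4]
orientation: [139.9, -0.0, 81.9]
force: [0.7, -1.5, -1.4]
grip_width: 8.0
grip_force: 35.0
[ -4.    9.5 125.7 -29.    5.5  32.1] [139.9  -0.   81.9]
```

Wrist joint 5 is nearly straight (5.5°), so tipping further in this heading would hit its range. I'll turn the plate about the vertical so the tool comes in sideways, pointing to -y, which frees the wrist. Then I'll tip the rest of the way.

```bash
python3 -m creep '[{"linear":[0.01,0,0],"delta_rot":[0,0,-0.08],"gripper":-1},{"linear":[0.01,0,0],"delta_rot":[0,0,-0.08],"gripper":-1},{"linear":[0.01,0,0],"delta_rot":[0,0,-0.08],"gripper":-1},{"linear":[0.01,0,0],"delta_rot":[0,0,-0.08],"gripper":-1},{"linear":[0.01,0,0],"delta_rot":[0,0,-0.08],"gripper":-1}]'
python3 -c "
from cell import robot;s=robot.read_state();print(s['joints'].round(1),s['orientation'].round(1))"
```

```text
time_s: 5.6
ee_pos: [523.6, 4.9, 250.9]
orientation: [140.6, -0.1, 64.4]
force: [-0.5, 0.5, -0.9]
grip_width: 8.0
grip_force: 35.0
[  1.6  14.7 118.6 -58.6  19.8  78.7] [ 1.406e+02 -1.000e-01  6.440e+01]
```

```bash
python3 -m creep '[{"linear":[0.004,-0.005,0],"delta_rot":[0,0,-0.1],"gripper":-1},{"linear":[0.004,-0.005,0],"delta_rot":[0,0,-0.1],"gripper":-1},{"linear":[0.004,-0.005,0],"delta_rot":[0,0,-0.1],"gripper":-1},{"linear":[0.004,-0.005,0],"delta_rot":[0,0,-0.1],"gripper":-1},{"linear":[0.004,-0.005,0],"delta_rot":[0,0,-0.1],"gripper":-1}]'
python3 -m creep '[{"linear":[0.003,-0.012,0],"delta_rot":[0,0,-0.1],"gripper":-1},{"linear":[0.003,-0.012,0],"delta_rot":[0,0,-0.1],"gripper":-1},{"linear":[0.003,-0.012,0],"delta_rot":[0,0,-0.1],"gripper":-1},{"linear":[0.003,-0.012,0],"delta_rot":[0,0,-0.1],"gripper":-1},{"linear":[0,0,0],"delta_rot":[0,0,0],"gripper":-1}]'
python3 -c "
from cell import robot;s=robot.read_state();print(s['joints'].round(1),s['orientation'].round(1))"
```

```text
time_s: 6.02
ee_pos: [543.4, -19.9, 250.6]
orientation: [140.7, 0.0, 35.7]
force: [-0.5, 0.3, -1.4]
grip_width: 8.0
grip_force: 35.0
time_s: 6.43
ee_pos: [556.3, -69.1, 250.7]
orientation: [140.6, 0.0, 12.8]
force: [0.0, 0.3, -1.3]
grip_width: 7.8
grip_force: 35.0
[  0.5  25.2 102.4 -49.5  54.6 108.4] [140.6   0.   12.8]
```

```bash
python3 -m creep '[{"linear":[0,-0.005,-0.004],"delta_rot":[0,0,-0.075],"gripper":-1},{"linear":[0,-0.005,-0.004],"delta_rot":[0,0,-0.075],"gripper":-1},{"linear":[0.002,-0.004,-0.004],"delta_rot":[0,0,-0.073],"gripper":-1},{"linear":[0,0,0],"delta_rot":[-0.07,0,0],"gripper":-1},{"linear":[0,0,0],"delta_rot":[-0.07,0,0],"gripper":-1}]'
python3 -m creep '[{"linear":[0,0,0],"delta_rot":[-0.07,0,0],"gripper":-1},{"linear":[0,-0.002,-0.005],"delta_rot":[-0.075,0,0],"gripper":-1},{"linear":[0,-0.002,-0.005],"delta_rot":[-0.075,0,0],"gripper":-1},{"linear":[0,0,0],"delta_rot":[0,0,0],"gripper":-1},{"linear":[0,0,0],"delta_rot":[0,0,0],"gripper":-1}]'
python3 - <<'E'
from h import *
s=robot.read_state();print(s['joints'].round(1),s['orientation'].round(1))
p,d=grab_frame("top");p2,d2=grab_frame("scene");np.savez("fin.npz",p=p,d=d,p2=p2,d2=d2)
o=np.hstack([cv2.resize(p[170:290,250:370],(400,400)),cv2.resize(p2[130:310,190:370],(400,400))])
cv2.imwrite("pics/fin.png",o[...,::-1])
E
```

```text
time_s: 6.85
ee_pos: [557.7, -82.1, 239.3]
orientation: [132.4, 0.0, 0.4]
force: [0.3, 0.2, -1.1]
grip_width: 7.8
grip_force: 35.0
time_s: 7.27
ee_pos: [557.5, -85.4, 228.9]
orientation: [120.1, 0.2, 0.5]
force: [-0.2, -0.1, -0.8]
grip_width: 7.9
grip_force: 35.0
[  3.6  34.4  99.8 -65.5  71.7 130.9] [120.1   0.2   0.5]
```

View pics/fin.png

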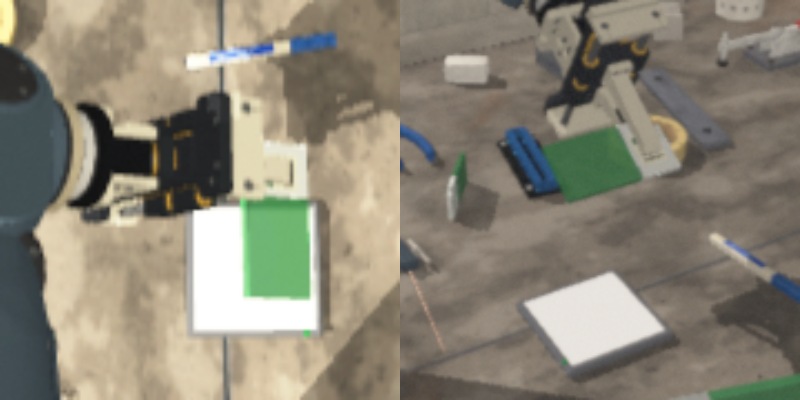

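The plate is tipped over the pad, with the window at left crop (277,250). The pad is untouched. I'll measure the window centre and zoom in to check the label.

Run:
```python
from h import *
f=np.load("fin.npz")
for n,P,D,r in(("top",f["p"],f["d"],(225,262,318,348)),("scene",f["p2"],f["d2"],(180,225,245,305))):
    hsv=cv2.cvtColor(P,cv2.COLOR_RGB2HSV);m=np.zeros(D.shape,np.uint8)
    a,b,c,e=r;m[a:b,c:e]=((hsv[...,0]>45)&(hsv[...,0]<85)&(hsv[...,1]>80))[a:b,c:e]
    k,l,st,ce=cv2.connectedComponentsWithStats(m);i=1+st[1:,4].argmax();m=(l==i)
    m&=cv2.erode(m.astype(np.uint8),np.ones((3,3)))>0 
    W=cloud(n,D)[m&(D>0)];W=W[W[:,2]>120]
    c=W.mean(0);u,s,v=np.linalg.svd(W-c,full_matrices=False)
    print(n,st[i],"mean",c.round(1),"min",W.min(0).round(),"max",W.max(0).round(),"normal",v[2].round(3))
# pad from scene & top again
hsv=cv2.cvtColor(f["p2"],cv2.COLOR_RGB2HSV);m=np.zeros(f["d2"].shape,np.uint8);m[245:305,235:320]=((hsv[...,1]<40)&(hsv[...,2]>185))[245:305,235:320]
X=ray("scene",np.argwhere(m)[:,::-1],10)[:,:2].astype(np.float32);print("pad scene",cv2.minAreaRect(X))
z=np.load("top0.npz");W=cloud("top",z["d"])[225:275,300:352].reshape(-1,3);W=W[(W[:,2]>6)&(W[:,2]<16)];print("pad top depth",np.percentile(W,[1,99],axis=0).round(1).tolist())
hs=cv2.cvtColor(z["p"],cv2.COLOR_RGB2HSV);m=np.zeros(z["d"].shape,np.uint8);m[220:280,295:360]=((hs[...,1]<40)&(hs[...,2]>190))[220:280,295:360]
l,st=cv2.connectedComponentsWithStats(m)[1:3];i=1+st[1:,4].argmax();X=ray("top",np.argwhere(l==i)[:,::-1],10)[:,:2].astype(np.float32);print("pad top",cv2.minAreaRect(X),st[i])
cv2.imwrite("pics/lab.png",np.hstack([cv2.resize(f["p"][205:265,310:355],(400,533),interpolation=cv2.INTER_CUBIC),cv2.resize(f["p2"][155:225,255:308],(400,533),interpolation=cv2.INTER_CUBIC)])[...,::-1])
```

```text
top [322 229  21  30 567] mean [ 498.5 -149.7  195.4] min [ 465. -174.  175.] max [ 533. -126.  214.] normal [ 0.009 -0.514  0.858]
scene [254 187  44  34 904] mean [ 497.6 -155.3  195. ] min [ 461. -179.  180.] max [ 535. -130.  210.] normal [-0.004  0.498 -0.867]
pad scene ((500.7712097167969, -155.06895446777344), (107.07589721679688, 106.92059326171875), 0.2414034605026245)
pad top depth [[437.6, -211.8, 6.1], [555.8, -95.7, 15.1]]
pad top ((497.9848937988281, -154.253173828125), (106.29116821289062, 109.29232025146484), 89.9749755859375) [ 308  232   37   38 1345]
```

View pics/lab.png

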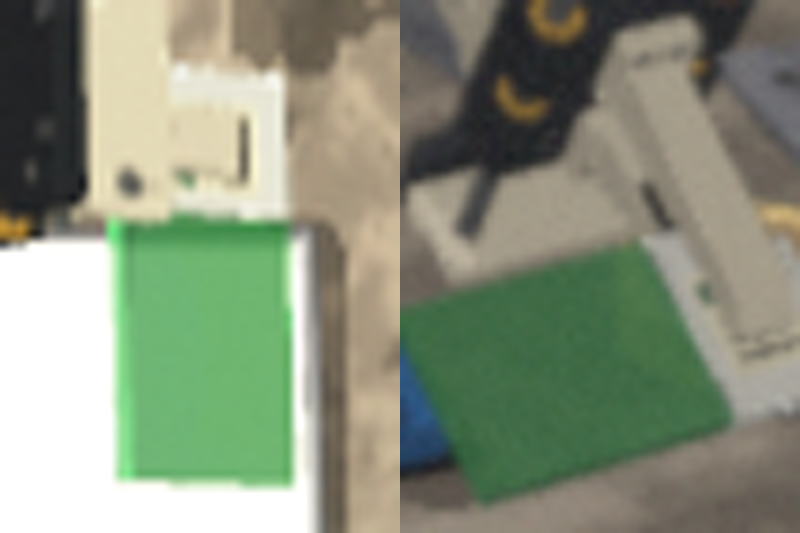

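The green bar of the label shows on the upper face, at left crop (185,180) and right crop (708,290). The tilt is 60°, the window is at z of about 193 mm, and the offset from the pad centre is within about 3 mm. I'll trim that, settle and hand in.

```bash
python3 -m creep '[{"linear":[0.001,-0.002,0],"delta_rot":[0,0,0],"gripper":-1},{"linear":[0,0,0],"delta_rot":[0,0,0],"gripper":-1},{"linear":[0,0,0],"delta_rot":[0,0,0],"gripper":-1},{"linear":[0,0,0],"delta_rot":[0,0,0],"gripper":-1},{"linear":[0,0,0],"delta_rot":[0,0,0],"gripper":-1}]'
python3 -m creep '[{"linear":[0,0,0],"delta_rot":[0,0,0],"gripper":-1},{"linear":[0,0,0],"delta_rot":[0,0,0],"gripper":-1},{"linear":[0,0,0],"delta_rot":[0,0,0],"gripper":-1},{"linear":[0,0,0],"delta_rot":[0,0,0],"gripper":-1},{"linear":[0,0,0],"delta_rot":[0,0,0],"gripper":-1}]'
python3 -c "
from cell import robot;print(robot.read_state()['joint_velocities'].round(2));print(robot.sign_off())"
```

```text
time_s: 7.78
ee_pos: [559.0, -88.0, 230.5]
orientation: [119.9, -0.0, 0.3]
force: [-0.3, -0.2, -1.1]
grip_width: 8.1
grip_force: 35.0
time_s: 8.2
ee_pos: [559.0, -88.0, 230.4]
orientation: [119.9, -0.0, 0.3]
force: [0.8, 0.1, -1.7]
grip_width: 7.6
grip_force: 35.0
[-0.1   0.08 -0.03  0.04  0.09  0.06]
the job is handed in; nothing more can be done
None
```

I handed the job in at 8.2 s with the middle-sized plate held steady by its frosted end, label face up at about 60°, its window within about 3 mm of the pad centre by measurement and about 19 cm up, and nothing touching the pad.

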